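Close the adjustable wrench on the fall guard's nut and tighten it

TASK

The fall guard's nut has worked loose, and the adjustable wrench has been slipped over it with its jaw still standing open. With short fingertip strokes, pressing no harder than it needs and never jabbing, roll the wrench's worm until the jaw sits snug on the nut, only then swing the handle clockwise (seen from above) to tighten the nut until it comes up firm, and no further. Leave the wrench lying flat and snug on the nut, let go, and leave the baby's things where they are.

Things in the scene. Friction and masses are not known exactly. Their poses are not given: they have to be found in the camera images.
- guard: Fall guard, fixed: a birch plinth 180 (x) x 200 (y) mm with a white upright board 74 mm high along its far (+x) edge, 67 mm from the nut. The plinth is packed up from underneath, so its top lies anywhere from 18 to 24 mm above the table. Its origin lies on the nut's axis, 18 mm below the plinth's top; z up.
- nut_top (a point): Centre of the top face of the brass hexagon nut, 24 mm across flats, 14 mm tall, standing on the plinth's top. It turns about the vertical axis through this point; the stud ends 1 mm above it. Its x lies along the two flats that the jaws hold, its z up.
- nut (a joint): The nut's angle in rad: 0 at the start, growing as it is turned clockwise seen from above (tightened). It runs with a drag of about 0.15 N m until 0.70, where it comes up firm: from there the torque climbs by about 0.25 N m per 0.01 rad. It stays where it is left. Forced with more than about 0.8 N m the wrench slips round on it.
- wrench: Adjustable wrench, 250 mm, 0.45 kg, loose, lying flat on the plinth around the nut; the first stroke may slide it 3 mm until its throat meets the nut. Origin on its underside, at the centre between the jaws; x along the jaw faces, out of the mouth; y from the fixed to the moving jaw; z up. Head 14.5 mm thick. The handle runs straight away from the origin, 157.5 degrees anticlockwise from x.
- jaw: The wrench's moving jaw, which slides along the wrench's y. At the start the mouth is 1.5 to 2.8 mm wider than the nut. Its origin meets the wrench's origin when the mouth is exactly as wide as the nut, and lies at +y by the slack. It is moved only by the worm, which holds it where it is.
- worm: The wrench's knurled steel worm: a roller 16 mm in diameter, 13 mm long, lying along the wrench's y and let into the head; its upper side stands 2 mm above the head's top face. Origin on its axis. Rolling its upper side towards the nut (the wrench's +x) closes the jaw by 0.06 mm per mm rolled, so it takes several strokes of about 12 mm, lifted on the way back; rolling it the other way opens it.
- worm_top (a point): Top of the worm, midway along it, where a shut gripper's fingertip rolls it: 16.5 mm above the plinth, 31 mm from the nut's axis towards the handle. The worm drags with about 3.2 N at its surface until the jaw is snug, then stands still and the fingertip skids. It needs 6 to 12 N of downward press to roll without skidding; over 20 N is too hard, and so is a knock: touch down at 10 mm/s or slower.
- handle_grip (a point): Centre of the handle's red grip, 155 mm from the nut's axis, 7.5 mm above the plinth's top. The grip is 24 mm wide, 14 mm thick and 108 mm long, along the line from the nut through this point, and overhangs the plinth, free underneath.
- tin: Bystander: closed aluminium cream tin, 71 mm across, 30 mm tall. Origin under its centre.
- comb: Bystander: grey comb, 150 x 32 mm, lying flat. Origin under its middle.
- teether: Bystander: mint teether ring, 52 mm across, 11 mm thick, lying on the plinth beside the nut. Origin under its centre.
- rattle: Bystander: wooden rattle, 130 mm long, 40 mm tall. Origin under its head.
- milk: Bystander: baby bottle, 62 mm across, 150 mm tall. Origin under its centre.
- stacker: Bystander: yellow stacking cup, 68 mm across, 45 mm tall. Origin under its centre.
- hairbrush: Bystander: baby hairbrush, 160 mm long, 20 mm tall. Origin under its middle.

How it is judged:
By the outcome, as a careful person would: the job done as asked, in the order asked, and still so for the second after the job is handed in, with the robot touching nothing.
It also fails if it takes over 72 s, if anything falls off the work surface, if the arm or the gripper's body presses on something with over 40 N, if the wrist force passes 120 N, or if a joint passes its speed limit or range.

ROBOT

A 7-joint arm with a two-finger parallel gripper is mounted at the origin on the work surface. World frame = base frame: x ahead of the robot, y to its left, z up, the work surface at z = 0. Lengths are in mm, angles in degrees, forces in N, time in s.
With the tool pointing down it reaches from about 350 to 900 mm from the base axis. Payload 19.9 kg.
Tool frame: the origin (TCP) lies at the very end of the fingers, on their centre line; the grasp point (between the pads) lies r.grip_point_offset behind it (r.grip_point_offset is the distance from the TCP to the grasp point, in mm); z points along the fingers, y is the line along which they close (so a half turn about z gives the same grasp; the last joint's range is limited). The gripper opens to 85 mm and grips with 20 to 120 N. Pads are 22 mm wide; open, the fingers measure 114 mm over their backs; the gripper's body (76 mm by 85 mm) begins 54 mm behind the grasp point. The pads swing forward as they close: fully open they stand 13 mm farther back than shut.
Start: joints at [66.205, 23.915, -0.59, 92.452, 0.269, 63.638, -3.037], TCP at [228.216, -581.824, 231.26] pointing down, gripper open.
Joint ranges: [-161.28, 161.28], [-22.2, 115.67], [-73.04, 71.86], [3.21, 147.25], [-68.34, 248.33], [10.77, 114.83], [-161.83, 161.83]. Speed limits (degrees/s): [108.29, 108.29, 136.94, 136.94, 172.46, 172.46, 172.46].

INTERFACE

Orientations are given as a 3x3 rotation matrix whose columns are the frame's x, y, z axes.
In Python, from plant import r, optics, ticket gives the robot as it stands.
- The arm moves only by the shell command python3 -m crank 'ROWS' [FORCE]. ROWS is JSON, a list that holds one entry, the list of rows, each a list of 7 numbers: the turn, a rotation vector about the tool's x, y, z in units of 5 degrees (1.0 is 5 degrees), then the shift along the tool's x, y, z in units of 40 mm (1.0 is 40 mm), then the opening, from 0 (shut) to 1 (fully open). In form: [[[rx, ry, rz, x, y, z, gripper], ...]]. A call has 1 to 8 rows; each row shifts and turns the commanded pose from where the row before left it, along the tool's axes as they then stand; what a row does not reach is not made up. A row lasts 1/10 s, in which the tool goes at most 50 mm and 8.59 degrees, less where a joint would pass 70% of its speed; a pose out of reach is approached as far as the arm can. A call is refused whole if a number of a shift passes 1 or a number of a turn 1, either way. A call with a gripper value outside its range is refused whole. The fingers move at their own pace and stop on an object; FORCE is the grip in N (left out, the last holds). Time passes only in rows, so rows that do not move let the fingers close. It gives the time, the measured TCP pose, the force, the opening and the grip force at its end, in the units of the state.
- r.read_state(): the state, without advancing time (a new reading comes with each control period).
- optics.capture(name): name is "scene" or "top"; returns the picture (420x560x3 uint8, red, green, blue); there is no depth.
- optics.get_calibration(name): a dict with "mtx" (3x3 intrinsics, pixels), "R" (3x3) and "t" (3): a world point X has camera coordinates R X + t. Camera axes: x right, y down, z forward; pixel columns grow to the right and rows downward; lengths in mm; the calibration is good to about 2 mm. A picture is of the moment at which its call begins. get_calibration takes no time and is no camera call.
- ticket.job_done(): hands the job in; it is judged then, once.
Trained networks look in the newest picture that a camera, given by its name, has taken for a name from the list of things; names that differ only in an ending like _2 or _b are one class to them, and where a whole thing is asked for, a point or a joint stands for the part that bears it (a point fixed in the world has none). Each returns a list of dicts, best first, with "p" (0 to 1); they miss things now and then, are a little off and sometimes report something else, mostly with a low value. They report only what shows in the picture. A call takes as long as a camera call.
- optics.look_for(thing, camera): "rect" ([left, top, width, height] in pixels, round what is visible of it).
- optics.tip_of(thing, camera): "location" ([column, row] in pixels: a listed point, or the origin of a listed thing).
The state is a dict: "clock": time; "joints": joint angles; "dq": joint speeds; "joint_torque": joint torques, N m; "tcp_pos": TCP position; "ee_rot": TCP orientation; "force": force on the tool from outside, world axes, zero at the start; "wrist_torque": the same for the moment, N m; "grip_width": opening from 0.0 (shut) to 1.0 (fully open); "grip_force": force on a finger pad.
Only numpy, scipy, OpenCV 4.12 (cv2) and the standard library are available. Lean on these libraries where they do the work, as an engineer would, in place of code of your own. Each camera call takes 0.05 s, during which the arm holds its last target. There are 200 camera calls.

## Working session

There is one attempt and no reset: what is moved stays moved. The work goes in short steps, Python scripts to look and compute and a shell command to move; the robot and the scene stay as the last step left them, time stands still between calls to the robot, and variables do not carry over. Pictures are saved under pics/ and viewed, at most 10 in all, crops included, and the job is handed in when it is done.

```bash
ls; mkdir -p pics
cat > h.py <<'E'
import numpy as np, cv2
from plant import r, optics, ticket
def cal(n):
    c=optics.get_calibration(n); return np.array(c["mtx"]),np.array(c["R"]),np.array(c["t"]).ravel()
def ray(px,z,n):
    K,R,t=cal(n); d=R.T@np.linalg.inv(K)@np.array([px[0],px[1],1.]); c=-R.T@t
    return c+d*(z-c[2])/d[2]
def proj(X,n):
    K,R,t=cal(n); p=K@(R@np.array(X,float)+t); return p[:2]/p[2]
def tri(pa,pb):
    A=[];b=[]
    for n,p in (("scene",pa),("top",pb)):
        K,R,t=cal(n); d=R.T@np.linalg.inv(K)@np.array([p[0],p[1],1.]); d/=np.linalg.norm(d); c=-R.T@t
        P=np.eye(3)-np.outer(d,d); A.append(P); b.append(P@c)
    X=np.linalg.lstsq(np.vstack(A),np.hstack(b),rcond=None)[0]; return X
E
python3 - <<'E'
from h import *
for n in("scene","top"):
    im=optics.capture(n); cv2.imwrite(f"pics/a_{n}.png",im[:,:,::-1])
    K,R,t=cal(n); print(n,(-R.T@t).round(),K[0,0].round())
for th in("nut_top","worm_top","handle_grip","guard","jaw","wrench"):
    d={}
    for n in("scene","top"):
        l=optics.tip_of(th,n)[:2]; print(th,n,[(np.round(a["location"],1),round(a["p"],2)) for a in l])
        if l:d[n]=l[0]["location"]
    if len(d)==2: print("  tri",tri(d["scene"],d["top"]).round(1))
s=r.read_state(); print(s["clock"],s["tcp_pos"],s["ee_rot"],s["force"],r.grip_point_offset)
E
```

```text
pics
scene [1004.  904. 1003.] 534.0
top [ 324.   28. 1120.] 508.0
nut_top scene [(array([274. , 210.5]), 0.49)]
nut_top top [(array([272.8, 200.7]), 0.55)]
  tri [575.6  30.1  36.9]
worm_top scene [(array([266.7, 205.3]), 0.72), (array([364.9, 310.1]), 0.43)]
worm_top top [(array([286.5, 192.1]), 0.93)]
  tri [588.5   2.   38.3]
handle_grip scene [(array([253.2, 179.6]), 0.92), (array([275.2, 217.1]), 0.72)]
handle_grip top [(array([342.4, 200.3]), 0.92)]
  tri [ 568.7 -122.6   19.7]
guard scene [(array([278.5, 221.2]), 0.79)]
guard top [(array([274.3, 202.7]), 0.86)]
  tri [5.723e+02 3.190e+01 5.000e-01]
jaw scene [(array([278.8, 217.8]), 0.63)]
jaw top [(array([277.5, 201.4]), 0.44)]
  tri [571.2  26.    8.2]
wrench scene [(array([276.7, 214.3]), 0.86), (array([364.7, 311.6]), 0.6)]
wrench top []
0.7 [ 228.21098616 -581.84094784  231.27474098] [[ 9.30946129e-01  3.65156541e-01 -7.03932492e-05]
 [ 3.65156542e-01 -9.30946131e-01  7.89136057e-06]
 [-6.26507411e-05 -3.30509871e-05 -9.99999997e-01]] [-0.18161944 -0.18681129  0.25690599] 18.700000000000003
```

View pics/a_scene.png

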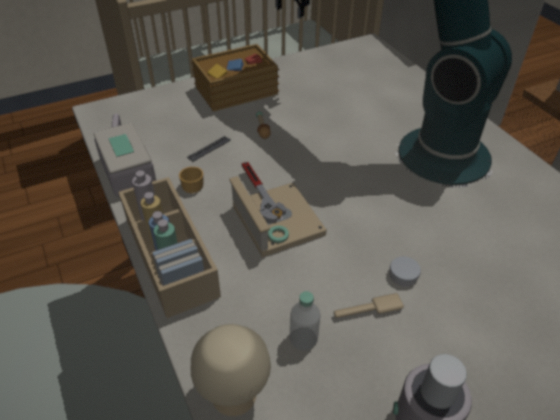

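Run:
```python
import cv2
im=cv2.imread("pics/a_top.png"); cv2.imwrite("pics/a_topc.png",cv2.resize(im[110:310,170:430],None,fx=3,fy=3,interpolation=cv2.INTER_CUBIC)[:600,:780])
```

```text
(no output)
```

View pics/a_topc.png

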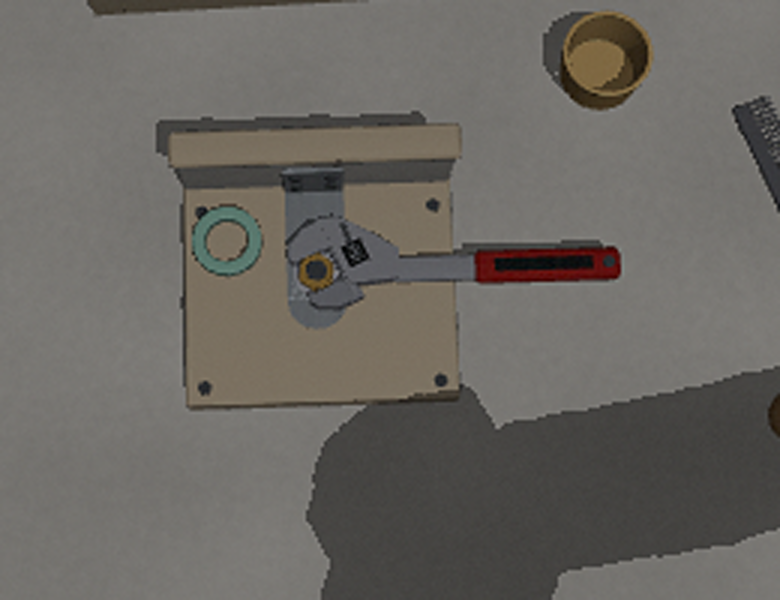

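The scene shows the guard mid-table, with its board on the far side. The wrench handle points right (-y) in the top view. In the top crop, the nut is at about (317,269), the worm at (355,250), the red grip's centre at (547,264) and the teether at (227,240), clear of the swing. Clockwise swings the handle down in the image (-x).

Run:
```python
from h import *
f=lambda u,v:(170+u/3,110+v/3)
for n,p,z in(("nut",f(317,269),36),("worm",f(355,250),38.5),("gripc",f(547,264),36.5),("grip0",f(477,264),36.5),("grip1",f(620,263),36.5),("wormnet",(286.5,192.1),38.5),("nutnet",(272.8,200.7),36)):
    print(n,ray(p,z,"top").round(1))
for n,p,z in(("nut",(274,210.5),36),("worm",(266.7,205.3),38.5),("grip",(253.2,179.6),29.5),("guard",(278.5,221.2),4)):
    print("sc",n,ray(p,z,"scene").round(1))
im=cv2.imread("pics/a_scene.png"); cv2.imwrite("pics/a_sc.png",cv2.resize(im[150:260,215:335],None,fx=5,fy=5,interpolation=cv2.INTER_CUBIC))
```

```text
nut [573.4  26.8  36. ]
worm [585.4  -1.8  38.5]
gripc [ 567.  -141.1   36.5]
grip0 [570.  -90.1  36.5]
grip1 [ 564.5 -194.4   36.5]
wormnet [588.4   2.1  38.5]
nutnet [571.5  33.2  36. ]
sc nut [579.   25.4  36. ]
sc worm [588.7   2.1  38.5]
sc grip [ 574.6 -114.2   29.5]
sc guard [571.8  37.2   4. ]
```

View pics/a_sc.png

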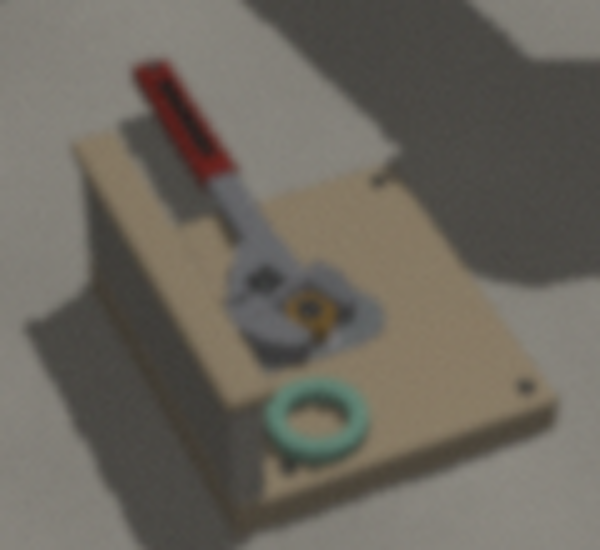

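In the scene crop, the nut is at about (311,310), the worm at (263,283), and the red grip runs from (150,68) to (225,178). Next I segment the colours for exact centroids.

```bash
cat > seg.py <<'E'
from h import *
def seg(im,kind):
    h=cv2.cvtColor(im,cv2.COLOR_BGR2HSV).astype(int); H,S,V=h[...,0],h[...,1],h[...,2]
    m={"red":((H<8)|(H>172))&(S>120)&(V>60),"brass":(H>10)&(H<28)&(S>140)}[kind]
    n,l,s,c=cv2.connectedComponentsWithStats(m.astype(np.uint8))
    return [(s[i].tolist(),c[i].round(1).tolist()) for i in range(1,n) if s[i,4]>25]
E
python3 - <<'E'
from seg import *
for n,z in(("top",36),("scene",36)):
    im=cv2.imread(f"pics/a_{n}.png")
    for k in("red","brass"):
        for s,c in seg(im,k):
            if 200<c[0]<400 and 140<c[1]<260: print(n,k,s,c,ray(c,36,n).round(1), ray((s[0],s[1]+s[3]/2),36,n).round(1),ray((s[0]+s[2],s[1]+s[3]/2),36,n).round(1))
for n,c,z in(("nut",(277.2,212),36),("worm",(267.6,206.6),38.5),("g0",(260,185.6),36.5),("g1",(245,163.6),36.5)): print(n,ray(c,z,"scene").round(1))
im=cv2.imread("pics/a_top.png"); cv2.imwrite("pics/a_t2.png",cv2.resize(im[170:220,260:330],None,fx=10,fy=10,interpolation=cv2.INTER_NEAREST))
E
```

```text
top red [328, 193, 49, 11, 336] [351.6, 198.4] [ 566.3 -139.5   36. ] [569.1 -87.9  36. ] [ 562.7 -195.1   36. ]
top brass [270, 195, 11, 12, 61] [274.9, 200.7] [571.2  28.6  36. ] [571.2  39.3  36. ] [569.7  15.3  36. ]
scene red [243, 163, 18, 23, 111] [250.9, 174.7] [ 574.7 -128.8   36. ] [ 593.9 -139.2   36. ] [ 549.3 -117.3   36. ]
nut [574.  34.  36.]
worm [588.6   7.5  38.5]
g0 [571.3 -76.6  36.5]
g1 [ 570.2 -179.1   36.5]
```

View pics/a_t2.png

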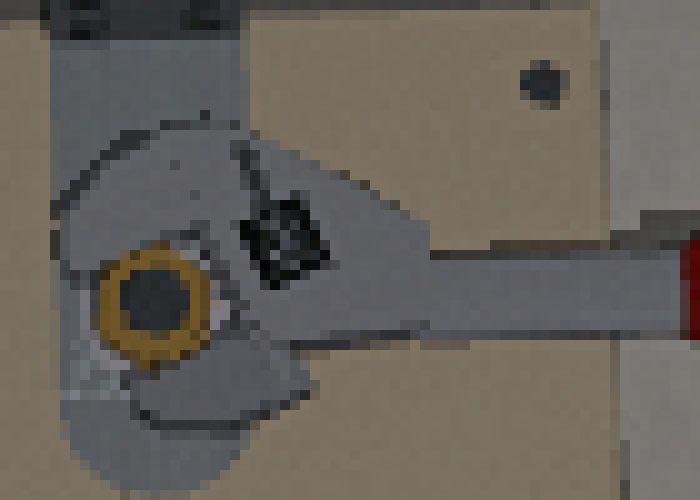

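```bash
python3 -m crank '[[[0,0,-1,0,0,0,0],[0,0,-1,0,0,0,0],[0,0,-1,0,0,0,0],[0,0,-1,0,0,0,0],[0,0,-1,0,0,0,0],[0,0,-1,0,0,0,0],[0,0,-1,0,0,0,0],[0,0,-1,0,0,0,0]]]'
python3 -m crank '[[[0,0,-1,0,0,0,0],[0,0,-1,0,0,0,0],[0,0,-1,0,0,0,0],[0,0,-1,0,0,0,0],[0,0,-1,0,0,0,0],[0,0,-1,0,0,0,0],[0,0,-1,0,0,0,0],[0,0,-1,0,0,0,0]]]'
python3 -m crank '[[[0,0,-1,0,0,0,0],[0,0,-1,0,0,0,0],[0,0,0,0.7,0.9,0,0],[0,0,0,0.7,0.9,0,0],[0,0,0,0.7,0.9,0,0],[0,0,0,0.7,0.9,0,0],[0,0,0,0.7,0.9,0,0],[0,0,0,0.7,0.9,0,0]]]'
```

```text
clock: 1.5
tcp_pos: [228.2, -581.8, 231.3]
ee_rot: [[0.475, 0.88, -0.0], [0.88, -0.475, 0.0], [0.0, -0.0, -1.0]]
force: [0.0, -0.5, -0.7]
grip_width: -0.003
grip_force: 0.0
clock: 2.3
tcp_pos: [228.2, -581.8, 231.3]
ee_rot: [[-0.201, 0.98, -0.0], [0.98, 0.201, 0.0], [0.0, -0.0, -1.0]]
force: [0.9, 0.7, -0.6]
grip_width: -0.005
grip_force: 0.0
clock: 3.1
tcp_pos: [368.6, -344.9, 231.5]
ee_rot: [[-0.365, 0.931, 0.0], [0.931, 0.365, -0.0], [-0.0, -0.0, -1.0]]
force: [1.1, -1.1, 0.3]
grip_width: -0.002
grip_force: 0.0
```

```bash
python3 -m crank '[[[0,0,0,0.6,0.82,0,0],[0,0,0,0.6,0.82,0,0],[0,0,0,0.6,0.82,0,0],[0,0,0,0.6,0.82,0,0],[0,0,0,0.6,0.82,0,0],[0,0,0,0.6,0.82,0,0],[0,0,0,0.6,0.82,0,0],[0,0,0,0.6,0.82,0,0]]]'
python3 -m crank '[[[0,0,0,0.55,0.82,0,0],[0,0,0,0.55,0.82,0,0],[0,0,0,0,0,0.9,0],[0,0,0,0,0,0.9,0],[0,0,0,0,0,0.9,0],[0,0,0,0,0,0.9,0],[0,0,0,0,0,0,0]]]'
python3 - <<'E'
from h import *
s=r.read_state(); print(s["tcp_pos"],s["force"],s["joints"])
T=s["tcp_pos"]
im=optics.capture("scene"); p=proj(T,"scene"); print(p, proj((586,1,37),"scene"))
c=cv2.resize(im[160:240,220:320,::-1],None,fx=4,fy=4,interpolation=cv2.INTER_CUBIC)
im=optics.capture("top"); p=proj(T,"top"); print(p, proj((586,1,37),"top"))
d=cv2.resize(im[150:230,240:340,::-1],None,fx=4,fy=4,interpolation=cv2.INTER_CUBIC)
cv2.imwrite("pics/b.png",np.hstack([c,d]))
E
```

```text
clock: 3.9
tcp_pos: [542.9, -70.6, 231.5]
ee_rot: [[-0.365, 0.931, 0.0], [0.931, 0.365, -0.0], [-0.0, 0.0, -1.0]]
force: [-0.2, -0.9, -0.0]
grip_width: -0.003
grip_force: 0.0
clock: 4.6
tcp_pos: [584.7, -7.2, 83.4]
ee_rot: [[-0.365, 0.931, -0.007], [0.931, 0.365, 0.0], [0.003, -0.006, -1.0]]
force: [-0.2, -0.6, 0.4]
grip_width: 0.001
grip_force: 0.0
[584.6593523   -7.23669552  83.41752931] [-0.16567251 -0.63855994  0.35586467] [ 21.85349563  33.9618899  -31.70393011 103.72674132  22.75413704
  49.15635851   0.69728529]
[266.30680028 189.86507913] [267.44391204 205.12298279]
[291.22235265 188.48503229] [287.05416106 193.29688445]
```

View pics/b.png

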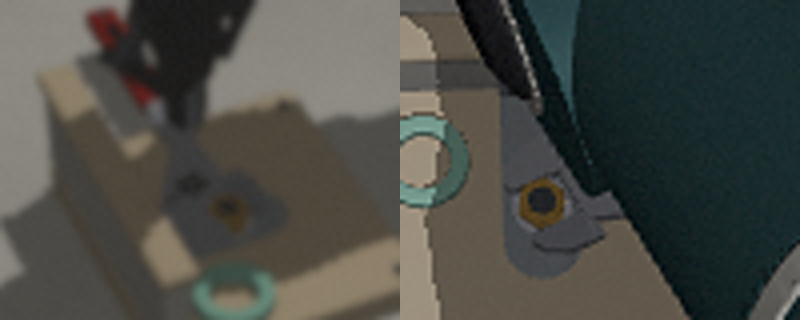

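The left half (scene) shows the fingertip at about (266,191), matching its projection to 1.3 px. The worm is still visible at about (268,206), so my estimate of (586,0) agrees. Descending slowly now.

```bash
python3 -m crank '[[[0,0,0,0,0.1,0.3,0],[0,0,0,0,0,0.3,0],[0,0,0,0,0,0.2,0],[0,0,0,0,0,0.1,0],[0,0,0,0,0,0.05,0],[0,0,0,0,0,0.025,0],[0,0,0,0,0,0.025,0],[0,0,0,0,0,0,0]]]'
python3 -m crank '[[[0,0,0,0,0,0.02,0],[0,0,0,0,0,0.02,0],[0,0,0,0,0,0,0]]]'; grep -c . /dev/null; python3 -c "
from h import *
print(r.read_state()['tcp_pos'])"
```

```text
clock: 5.5
tcp_pos: [590.9, -5.6, 47.4]
ee_rot: [[-0.365, 0.931, 0.0], [0.931, 0.365, 0.0], [0.0, 0.0, -1.0]]
force: [0.7, -0.4, 0.3]
grip_width: -0.002
grip_force: 0.0
clock: 5.8
tcp_pos: [590.8, -5.6, 45.6]
ee_rot: [[-0.365, 0.931, -0.0], [0.931, 0.365, 0.0], [0.0, -0.0, -1.0]]
force: [-0.2, 0.1, -0.6]
grip_width: -0.004
grip_force: 0.0
0
[590.82121206  -5.64791231  45.61369321]
```

```bash
python3 -m crank '[[[0,0,0,0.02,-0.06,0.02,0],[0,0,0,0,0,0.02,0],[0,0,0,0,0,0.02,0],[0,0,0,0,0,0.02,0],[0,0,0,0,0,0.02,0],[0,0,0,0,0,0,0]]]'
python3 -m crank '[[[0,0,0,0,0,0.015,0],[0,0,0,0,0,0.015,0],[0,0,0,0,0,0,0]]]' | grep -E "pos|force"
```

```text
clock: 6.4
tcp_pos: [588.3, -5.7, 41.5]
ee_rot: [[-0.365, 0.931, -0.0], [0.931, 0.365, 0.0], [0.0, -0.0, -1.0]]
force: [0.1, -0.1, -0.7]
grip_width: -0.003
grip_force: 0.0
tcp_pos: [588.3, -5.8, 40.4]
force: [-1.1, -0.2, -1.0]
grip_force: 0.0
```

```bash
python3 -m crank '[[[0,0,0,0,0,0.015,0],[0,0,0,0,0,0.015,0],[0,0,0,0,0,0,0]]]' | grep -E "pos|force"
```

```text
tcp_pos: [588.3, -5.7, 39.2]
force: [-0.4, -0.1, -0.1]
grip_force: 0.0
```

```bash
python3 -m crank '[[[0,0,0,0,0,0.015,0],[0,0,0,0,0,0,0]]]' | grep -E "pos|force"
```

```text
tcp_pos: [588.3, -5.8, 38.6]
force: [-0.0, 0.1, 0.9]
grip_force: 0.0
```

```bash
python3 -m crank '[[[0,0,0,0,0,0.01,0],[0,0,0,0,0,0,0]]]' | grep -E "pos|force"
```

```text
tcp_pos: [588.3, -5.7, 38.2]
force: [-0.4, 0.3, 0.2]
grip_force: 0.0
```

```bash
python3 -m crank '[[[0,0,0,0,0,0.01,0],[0,0,0,0,0,0,0]]]' | grep -E "pos|force"
```

```text
tcp_pos: [588.3, -5.7, 37.8]
force: [0.0, -0.3, -0.9]
grip_force: 0.0
```

```bash
python3 -m crank '[[[0,0,0,0,0,0.01,0],[0,0,0,0,0,0,0]]]' | grep -E "pos|force"
```

```text
tcp_pos: [588.4, -5.7, 37.5]
force: [-0.5, 0.8, 2.3]
grip_force: 0.8
```

```bash
python3 -m crank '[[[0,0,0,0,0,0.006,0],[0,0,0,0,0,0,0]]]' | grep -E "pos|force"
```

```text
tcp_pos: [588.4, -5.8, 37.4]
force: [-2.2, 0.2, 5.1]
grip_force: 2.4
```

```bash
python3 -m crank '[[[0,0,0,0,0,0.006,0],[0,0,0,0,0,0,0]]]' | grep -E "pos|force"
```

```text
tcp_pos: [588.4, -5.7, 37.4]
force: [-2.2, -1.3, 8.2]
grip_force: 3.9
```

```bash
python3 -m crank '[[[0,0,0,0.02,0,0.002,0],[0,0,0,0.04,0,0,0],[0,0,0,0.04,0,0,0]]]' | grep -E "pos|force"
python3 -m crank '[[[0,0,0,0.04,0,0,0],[0,0,0,0.04,0,0,0]]]' | grep -E "pos|force"
```

```text
tcp_pos: [587.3, -2.8, 37.3]
force: [-1.2, -3.9, 8.0]
grip_force: 3.7
tcp_pos: [586.1, 0.3, 37.3]
force: [-0.7, -4.0, 7.2]
grip_force: 3.6
```

```bash
python3 -m crank '[[[0,0,0,0.04,0,0.002,0],[0,0,0,0.04,0,0,0]]]' | grep -E "pos|force"
python3 -m crank '[[[0,0,0,0.04,0,0.0,0],[0,0,0,0.03,0,0,0],[0,0,0,0,0,0,0]]]' | grep -E "pos|force"
```

```text
tcp_pos: [585.0, 3.2, 37.3]
force: [-0.7, -4.2, 9.4]
grip_force: 4.0
tcp_pos: [583.9, 6.1, 37.3]
force: [-0.2, -2.9, 8.5]
grip_force: 4.1
```

```bash
python3 -m crank '[[[0,0,0,0,0,-0.05,0],[0,0,0,0,0,-0.05,0],[0,0,0,-0.15,0,0,0],[0,0,0,-0.14,0,0,0],[0,0,0,0,0,0.03,0],[0,0,0,0,0,0.015,0],[0,0,0,0,0,0,0],[0,0,0,0,0,0.015,0]]]' | grep -E "pos|force|clock"
python3 -m crank '[[[0,0,0,0,0,0.015,0],[0,0,0,0,0,0.015,0],[0,0,0,0,0,0.01,0],[0,0,0,0,0,0,0]]]' | grep -E "pos|force"
python3 -m crank '[[[0,0,0,0.02,0,0,0],[0,0,0,0.04,0,0,0],[0,0,0,0.04,0,0,0],[0,0,0,0.04,0,0,0]]]' | grep -E "pos|force"
python3 -m crank '[[[0,0,0,0.04,0,0,0],[0,0,0,0.04,0,0,0],[0,0,0,0.04,0,0,0],[0,0,0,0.03,0,0,0],[0,0,0,0,0,0,0]]]' | grep -E "pos|force"
```

```text
clock: 10.0
tcp_pos: [587.7, -4.0, 38.4]
force: [0.5, 0.2, -0.8]
grip_force: 0.0
tcp_pos: [587.8, -4.1, 37.3]
force: [-3.3, 0.3, 9.1]
grip_force: 4.8
tcp_pos: [586.1, 0.2, 37.3]
force: [0.1, -4.2, 7.6]
grip_force: 3.9
tcp_pos: [583.9, 6.1, 37.3]
force: [-2.0, -2.5, 8.1]
grip_force: 3.9
```

```bash
python3 -m crank '[[[0,0,0,0,0,-0.05,0],[0,0,0,0,0,-0.05,0],[0,0,0,-0.15,0,0,0],[0,0,0,-0.15,0,0,0],[0,0,0,0,0,0.03,0],[0,0,0,0,0,0.015,0],[0,0,0,0,0,0,0],[0,0,0,0,0,0.015,0]]]' | grep -E "pos|force|clock"
python3 -m crank '[[[0,0,0,0,0,0.015,0],[0,0,0,0,0,0.015,0],[0,0,0,0,0,0.011,0],[0,0,0,0,0,0,0]]]' | grep -E "pos|force"
python3 -m crank '[[[0,0,0,0.02,0,0,0],[0,0,0,0.04,0,0,0],[0,0,0,0.04,0,0,0]]]' | grep -E "pos|force"
python3 -m crank '[[[0,0,0,0.04,0,0,0],[0,0,0,0.04,0,0,0]]]' | grep -E "pos|force"
python3 -m crank '[[[0,0,0,0.04,0,0,0],[0,0,0,0.04,0,0,0],[0,0,0,0.04,0,0,0]]]' | grep -E "pos|force"
```

```text
clock: 12.1
tcp_pos: [587.8, -4.4, 38.4]
force: [-0.2, -0.1, -0.3]
grip_force: 0.0
tcp_pos: [588.0, -4.5, 37.3]
force: [-3.6, 0.4, 10.0]
grip_force: 5.0
tcp_pos: [586.9, -1.6, 37.3]
force: [-0.9, -3.4, 8.7]
grip_force: 4.2
tcp_pos: [585.7, 1.4, 37.3]
force: [-1.1, -4.0, 8.5]
grip_force: 4.1
tcp_pos: [584.0, 5.9, 37.3]
force: [-1.0, -4.1, 7.7]
grip_force: 4.0
```

```bash
python3 -m crank '[[[0,0,0,0,0,-0.05,0],[0,0,0,0,0,-0.05,0],[0,0,0,-0.15,0,0,0],[0,0,0,-0.15,0,0,0],[0,0,0,0,0,0.03,0],[0,0,0,0,0,0.015,0],[0,0,0,0,0,0,0],[0,0,0,0,0,0.015,0]]]' | grep -E "clock"
python3 -m crank '[[[0,0,0,0,0,0.015,0],[0,0,0,0,0,0.015,0],[0,0,0,0,0,0.011,0],[0,0,0,0,0,0,0]]]' | grep -E "pos|force"
python3 -m crank '[[[0,0,0,0.02,0,0.001,0],[0,0,0,0.04,0,0,0],[0,0,0,0.04,0,0,0]]]' | grep -E "pos|force"
python3 -m crank '[[[0,0,0,0.04,0,0.001,0],[0,0,0,0.04,0,0,0]]]' | grep -E "pos|force"
python3 -m crank '[[[0,0,0,0.04,0,0,0],[0,0,0,0.04,0,0,0],[0,0,0,0.04,0,0,0]]]' | grep -E "pos|force"
```

```text
clock: 14.1
tcp_pos: [588.0, -4.5, 37.3]
force: [-3.9, -0.3, 10.9]
grip_force: 5.3
tcp_pos: [586.9, -1.6, 37.3]
force: [-1.4, -5.4, 9.8]
grip_force: 4.7
tcp_pos: [585.7, 1.4, 37.3]
force: [-0.6, -4.7, 10.3]
grip_force: 4.9
tcp_pos: [584.0, 5.8, 37.3]
force: [-2.0, -4.9, 10.2]
grip_force: 4.8
```

```bash
python3 -m crank '[[[0,0,0,0,0,-0.05,0],[0,0,0,0,0,-0.05,0],[0,0,0,-0.15,0,0,0],[0,0,0,-0.15,0,0,0],[0,0,0,0,0,0.03,0],[0,0,0,0,0,0.015,0],[0,0,0,0,0,0,0],[0,0,0,0,0,0.015,0]]]' | grep -E "clock"
python3 -m crank '[[[0,0,0,0,0,0.015,0],[0,0,0,0,0,0.015,0],[0,0,0,0,0,0.009,0],[0,0,0,0,0,0,0]]]' | grep -E "force:"
python3 -m crank '[[[0,0,0,0.02,0,0,0],[0,0,0,0.04,0,0,0]]]' | grep -E "force:"
python3 -m crank '[[[0,0,0,0.04,0,0,0]]]' | grep -E "force:"
python3 -m crank '[[[0,0,0,0.04,0,0,0]]]' | grep -E "force:"
python3 -m crank '[[[0,0,0,0.04,0,0,0]]]' | grep -E "force:"
python3 -m crank '[[[0,0,0,0.04,0,0,0]]]' | grep -E "force:"
python3 -m crank '[[[0,0,0,0.04,0,0,0]]]' | grep -E "force:"
python3 -m crank '[[[0,0,0,0.04,0,0,0]]]' | grep -E "force:"
```

```text
clock: 16.1
force: [-3.1, -0.8, 10.5]
grip_force: 5.5
force: [-1.5, -4.9, 9.1]
grip_force: 4.7
force: [-0.9, -5.7, 9.3]
grip_force: 4.6
force: [-0.2, -5.0, 9.0]
grip_force: 4.6
force: [-0.1, -5.4, 8.7]
grip_force: 4.5
force: [-1.2, -6.2, 9.7]
grip_force: 4.5
force: [-0.1, -6.0, 8.8]
grip_force: 4.4
force: [0.3, -6.9, 9.1]
grip_force: 4.4
```

```bash
python3 -m crank '[[[0,0,0,0,0,-0.05,0],[0,0,0,0,0,-0.05,0],[0,0,0,-0.15,0,0,0],[0,0,0,-0.15,0,0,0],[0,0,0,0,0,0.03,0],[0,0,0,0,0,0.015,0],[0,0,0,0,0,0,0],[0,0,0,0,0,0.015,0]]]' | grep -E "clock"
python3 -m crank '[[[0,0,0,0,0,0.015,0],[0,0,0,0,0,0.015,0],[0,0,0,0,0,0.009,0],[0,0,0,0,0,0,0]]]' | grep -E "force:"
python3 -m crank '[[[0,0,0,0.02,0,0,0],[0,0,0,0.04,0,0,0]]]' | grep -E "force:"
python3 -m crank '[[[0,0,0,0.04,0,0,0]]]' | grep -E "force:"
python3 -m crank '[[[0,0,0,0.04,0,0,0]]]' | grep -E "force:"
python3 -m crank '[[[0,0,0,0.04,0,0,0]]]' | grep -E "force:"
python3 -m crank '[[[0,0,0,0.04,0,0,0]]]' | grep -E "force:"
python3 -m crank '[[[0,0,0,0.04,0,0,0]]]' | grep -E "force:"
python3 -m crank '[[[0,0,0,0.04,0,0,0]]]' | grep -E "force:"
```

```text
clock: 18.1
force: [-3.8, -0.2, 10.5]
grip_force: 5.3
force: [0.1, -6.7, 7.9]
grip_force: 4.3
force: [-0.1, -7.2, 8.6]
grip_force: 4.2
force: [1.0, -7.6, 8.4]
grip_force: 4.1
force: [1.3, -8.2, 8.2]
grip_force: 4.1
force: [0.3, -7.3, 7.5]
grip_force: 4.0
force: [1.0, -6.7, 7.8]
grip_force: 4.0
force: [1.0, -8.5, 7.6]
grip_force: 3.9
```

Lateral force has plateaued at about 7 N with the press unchanged, so the fingertip is skidding and the jaw is snug. I lift off and move beside the grip.

```bash
python3 -m crank '[[[0,0,0,0,0,-0.1,0],[0,0,0,0,0,-0.9,0],[0,0,0,-0.9,-0.15,-0.6,0],[0,0,0,-0.9,-0.14,0,0],[0,0,0,-0.9,-0.14,0,0],[0,0,0,-0.86,-0.14,0,0],[0,0,0,0,0,0,0],[0,0,0,0,0,0,0]]]'
python3 - <<'E'
from seg import *
for n in("scene","top"):
    im=optics.capture(n)[:,:,::-1].copy(); cv2.imwrite(f"pics/c_{n}.png",im)
    if n=="scene": c=cv2.resize(im[150:230,220:320],None,fx=4,fy=4,interpolation=cv2.INTER_CUBIC)
    else: d=cv2.resize(im[150:230,265:365],None,fx=4,fy=4,interpolation=cv2.INTER_CUBIC)
    for s,cc in seg(im,"red"):
        if 200<cc[0]<400 and 140<cc[1]<260: print(n,s,cc,ray(cc,35,n).round(1))
cv2.imwrite("pics/c.png",np.hstack([c,d]))
E
```

```text
clock: 20.1
tcp_pos: [614.1, -134.7, 100.6]
ee_rot: [[-0.364, 0.931, -0.0], [0.931, 0.364, 0.001], [0.001, -0.0, -1.0]]
force: [-0.5, 0.8, -0.0]
grip_width: -0.001
grip_force: 0.0
scene [242, 163, 12, 18, 74] [247.7, 170.4] [ 574.7 -150.5   35. ]
top [328, 192, 49, 12, 337] [353.6, 197.8] [ 567.6 -144.2   35. ]
```

View pics/c.png

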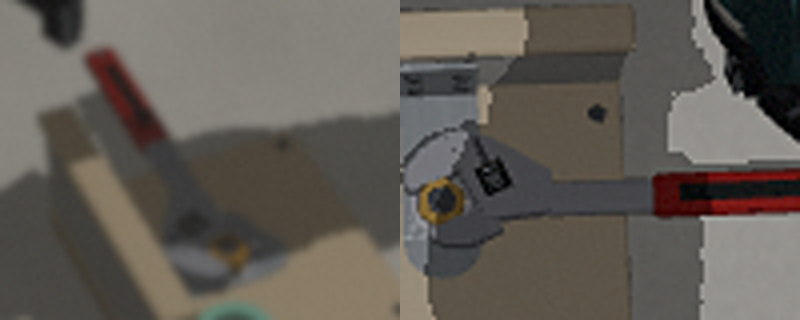

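The jaws now close on the nut on both sides (nut at (441,199) in the right half, with no gap visible). The handle runs straight to the grip along row ~193, and the fingertip is off to the +x side. I align the tool with the handle and descend beside the grip.

```bash
python3 -m crank '[[[0,0,0,0.11,-0.28,0,0],[0,0,0.9,0,0,0.37,0],[0,0,0.9,0,0,0.37,0],[0,0,0.9,0,0,0.37,0],[0,0,0.9,0,0,0.37,0],[0,0,0.9,0,0,0.37,0],[0,0,0,0,0,0,0],[0,0,0,0,0,0,0]]]'
python3 -m crank '[[[0,0,0,0,-0.05,0,0],[0,0,0,0,-0.05,0,0],[0,0,0,0,-0.05,0,0],[0,0,0,0,0,0,0]]]'
```

```text
clock: 21.0
tcp_pos: [602.4, -133.2, 27.2]
ee_rot: [[0.015, 1.0, -0.0], [1.0, -0.015, 0.0], [0.0, -0.0, -1.0]]
force: [0.5, 0.1, 0.4]
grip_width: -0.0
grip_force: 0.0
clock: 21.4
tcp_pos: [596.0, -134.4, 27.0]
ee_rot: [[0.019, 1.0, 0.0], [1.0, -0.019, -0.0], [-0.0, 0.0, -1.0]]
force: [0.1, 0.6, 0.3]
grip_width: 0.001
grip_force: 0.0
```

```bash
python3 -m crank '[[[0,0,0,0,-0.05,0,0],[0,0,0,0,-0.05,0,0],[0,0,0,0,0,0,0]]]' | grep -E "pos|force:"
python3 -m crank '[[[0,0,0,0,-0.03,0,0],[0,0,0,0,-0.03,0,0],[0,0,0,0,0,0,0]]]'| grep -E "pos|force:"
python3 -m crank '[[[0,0,0,0,-0.03,0,0],[0,0,0,0,-0.03,0,0],[0,0,0,0,0,0,0]]]'| grep -E "pos|force:"
```

```text
tcp_pos: [592.2, -134.2, 26.8]
force: [1.3, -0.2, -0.6]
grip_force: 0.2
tcp_pos: [589.8, -134.2, 26.8]
force: [1.5, -1.7, 0.3]
grip_force: 0.7
tcp_pos: [587.3, -134.2, 26.7]
force: [0.7, -1.3, -0.6]
grip_force: 0.8
```

```bash
python3 -m crank '[[[0,0,0.2,-0.007,-0.071,0,0],[0,0,0.4,-0.015,-0.142,0,0],[0,0,0.4,-0.015,-0.142,0,0],[0,0,0.4,-0.015,-0.142,0,0],[0,0,0.4,-0.015,-0.142,0,0],[0,0,0.4,-0.015,-0.142,0,0],[0,0,0.4,-0.015,-0.142,0,0],[0,0,0.4,-0.015,-0.142,0,0]]]'
python3 -m crank '[[[0,0,0.4,-0.015,-0.142,0,0],[0,0,0.4,-0.015,-0.142,0,0],[0,0,0.4,-0.015,-0.142,0,0],[0,0,0.4,-0.015,-0.142,0,0],[0,0,0.4,-0.015,-0.142,0,0],[0,0,0.2,-0.007,-0.071,0,0],[0,0,0,0,0,0,0]]]'
python3 - <<'E'
from seg import *
im=optics.capture("top")[:,:,::-1].copy(); cv2.imwrite("pics/d_top.png",im)
d=cv2.resize(im[160:260,260:400],None,fx=5,fy=5,interpolation=cv2.INTER_CUBIC); cv2.imwrite("pics/d.png",d)
for s,cc in seg(im,"red"): print(s,cc,ray(cc,35,"top").round(1))
print(r.read_state()["wrist_torque"])
E
```

```text
clock: 23.1
tcp_pos: [544.3, -132.6, 26.8]
ee_rot: [[0.28, 0.96, 0.0], [0.96, -0.28, 0.0], [0.0, 0.0, -1.0]]
force: [2.9, 0.9, 0.6]
grip_width: -0.002
grip_force: 1.1
clock: 23.8
tcp_pos: [513.9, -124.8, 26.8]
ee_rot: [[0.456, 0.89, -0.001], [0.89, -0.456, -0.0], [-0.0, -0.0, -1.0]]
force: [0.9, -0.2, -0.1]
grip_width: -0.0
grip_force: 0.1
[323, 220, 16, 16, 100] [329.1, 226.5] [507.1 -85.4  35. ]
[349, 239, 11, 8, 44] [353.9, 242.1] [ 469.9 -136.    35. ]
[-0.01750176 -0.05993902  0.01957693]
```

View pics/d.png

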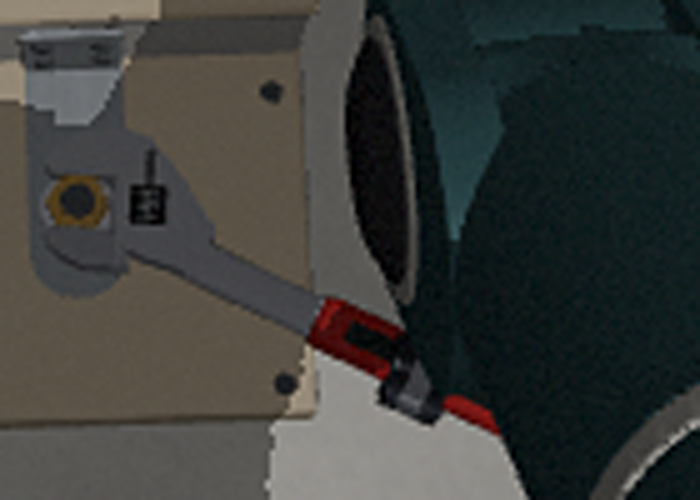

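The handle has swung about 27° and the jaw is still square on the nut (nut at (77,200), grip at (360,340)). The fingertip pushes on the grip's far side. Continuing with smaller steps.

```bash
python3 -m crank '[[[0,0,0.2,-0.007,-0.071,0,0],[0,0,0.4,-0.015,-0.142,0,0],[0,0,0.4,-0.015,-0.142,0,0],[0,0,0.4,-0.015,-0.142,0,0],[0,0,0.2,-0.007,-0.071,0,0],[0,0,0,0,0,0,0]]]' | grep -E "pos|force"
python3 -m crank '[[[0,0,0.1,-0.003,-0.036,0,0],[0,0,0.1,-0.003,-0.036,0,0]]]' | grep -E "pos|force"
python3 -m crank '[[[0,0,0.1,-0.003,-0.036,0,0],[0,0,0.1,-0.003,-0.036,0,0]]]' | grep -E "pos|force"
```

```text
tcp_pos: [493.3, -115.5, 26.8]
force: [0.5, 1.0, -0.1]
grip_force: 0.1
tcp_pos: [491.2, -114.2, 26.7]
force: [2.0, -1.0, -0.2]
grip_force: 0.9
tcp_pos: [488.6, -112.6, 26.7]
force: [2.4, -1.5, -0.1]
grip_force: 0.9
```

```bash
python3 -m crank '[[[0,0,0.1,-0.003,-0.036,0,0],[0,0,0.1,-0.003,-0.036,0,0]]]' | grep -E "pos|force"
python3 -m crank '[[[0,0,0.1,-0.003,-0.036,0,0],[0,0,0,0,0,0,0]]]' | grep -E "pos|force"
python3 -m crank '[[[0,0,0.05,-0.0015,-0.018,0,0],[0,0,0,0,0,0,0]]]' | grep -E "pos|force"
```

```text
tcp_pos: [486.0, -111.0, 26.7]
force: [1.1, -1.3, -0.1]
grip_force: 0.9
tcp_pos: [484.7, -110.1, 26.7]
force: [1.2, -1.1, -0.2]
grip_force: 0.5
tcp_pos: [484.3, -109.8, 26.7]
force: [-0.5, -1.2, -0.3]
grip_force: 0.7
```

```bash
python3 -m crank '[[[0,0,0.05,-0.0015,-0.018,0,0],[0,0,0,0,0,0,0]]]' | grep -E "pos|force"
python3 -m crank '[[[0,0,0.05,-0.0015,-0.018,0,0],[0,0,0,0,0,0,0]]]' | grep -E "pos|force"
python3 -m crank '[[[0,0,0.05,-0.0015,-0.018,0,0],[0,0,0,0,0,0,0]]]' | grep -E "pos|force"
```

```text
tcp_pos: [483.7, -109.4, 26.7]
force: [0.4, -1.6, -0.4]
grip_force: 0.8
tcp_pos: [483.1, -109.0, 26.7]
force: [-0.8, -2.0, 0.6]
grip_force: 0.8
tcp_pos: [482.6, -108.6, 26.8]
force: [1.1, -2.4, 0.1]
grip_force: 0.8
```

```bash
python3 -m crank '[[[0,0,0.05,-0.0015,-0.018,0,0],[0,0,0,0,0,0,0]]]' | grep -E "pos|force"
python3 -m crank '[[[0,0,0.05,-0.0015,-0.018,0,0],[0,0,0,0,0,0,0]]]' | grep -E "pos|force"
```

```text
tcp_pos: [482.0, -108.2, 26.8]
force: [1.6, -1.8, 0.5]
grip_force: 1.0
tcp_pos: [481.4, -107.8, 26.8]
force: [2.1, -3.5, 0.2]
grip_force: 1.4
```

```bash
python3 -m crank '[[[0,0,0.05,-0.0015,-0.018,0,0],[0,0,0,0,0,0,0]]]' | grep -E "pos|force"
python3 -m crank '[[[0,0,0.05,-0.0015,-0.018,0,0],[0,0,0,0,0,0,0]]]' | grep -E "pos|force"
```

```text
tcp_pos: [480.9, -107.4, 26.8]
force: [1.8, -3.5, -0.6]
grip_force: 1.7
tcp_pos: [480.3, -107.0, 26.8]
force: [2.5, -4.7, -0.0]
grip_force: 2.0
```

Resistance climbs steadily (grip force from 0.8 to 2.0), so the nut is firm. I back off and retreat.

```bash
python3 -m crank '[[[0,0,0,0,0.05,0,0],[0,0,0,0,0.2,0,0],[0,0,0,0,0.3,0,0],[0,0,0,0,0,-0.6,0],[0,0,0,0,0,-0.9,0],[0,0,0,0,0,-0.9,0],[0,0,0,-0.7,0,-0.9,0],[0,0,0,-0.9,0,0,0]]]'
python3 -m crank '[[[0,0,0,-0.9,0.2,0,0],[0,0,0,-0.9,0.2,0,0],[0,0,0,-0.9,0.2,0,0],[0,0,0,-0.9,0.2,0,0],[0,0,0,0,0,0,0],[0,0,0,0,0,0,0]]]'
python3 - <<'E'
from seg import *
for n in("scene","top"):
    im=optics.capture(n)[:,:,::-1].copy(); cv2.imwrite(f"pics/e_{n}.png",im)
    if n=="scene": c=cv2.resize(im[150:250,215:315],None,fx=4,fy=4,interpolation=cv2.INTER_CUBIC)
    else: d=cv2.resize(im[160:260,260:360],None,fx=4,fy=4,interpolation=cv2.INTER_CUBIC)
    for s,cc in seg(im,"red"): print(n,s,cc,ray(cc,35,n).round(1))
cv2.imwrite("pics/e.png",np.hstack([c,d]))
E
```

```text
clock: 27.65
tcp_pos: [458.0, -170.4, 163.0]
ee_rot: [[0.649, 0.761, 0.006], [0.761, -0.649, -0.002], [0.003, 0.006, -1.0]]
force: [0.5, -0.7, -1.3]
grip_width: 0.002
grip_force: 0.0
clock: 28.25
tcp_pos: [385.9, -300.8, 158.7]
ee_rot: [[0.652, 0.758, -0.0], [0.758, -0.652, 0.0], [0.0, -0.0, -1.0]]
force: [-0.0, 0.1, -0.5]
grip_width: 0.004
grip_force: 0.0
scene [246, 54, 15, 10, 101] [253.4, 58.7] [ 304.1 -708.2   35. ]
top [347, 256, 12, 11, 57] [353.4, 261.4] [ 428.6 -131.2   35. ]
```

View pics/e.png

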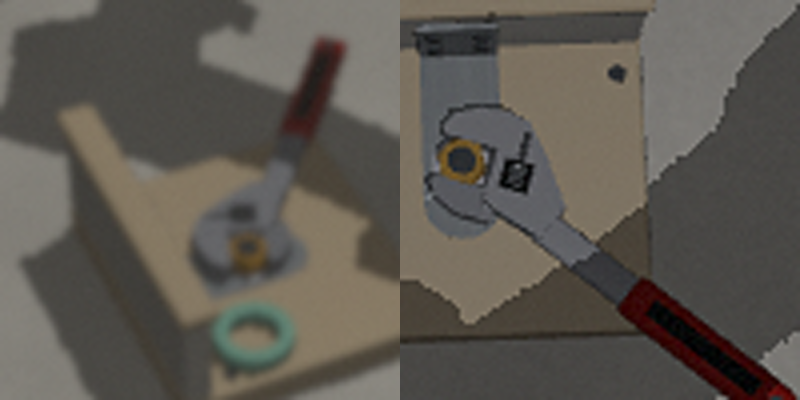

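The wrench lies flat with its jaws closed on the nut (nut at (461,160)). The handle is about 40° clockwise of its start, the teether hasn't moved, and the robot is clear.

```bash
python3 -c "
from plant import ticket
print(ticket.job_done())"
```

```text
the job is handed in; nothing more can be done
None
```

I rolled the jaw snug on the nut in six fingertip strokes, then swung the handle about 40° clockwise until the nut came up firm, let go and handed the job in at about 28 s; no verdict came back. The wrench was left flat and snug, with the robot clear and the teether unmoved; I did not check the other baby things up close.

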